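# Flip the sample's status flag to green

### The job

The sample in the blue-capped vial is released: flip the status flag on the stand that holds this vial right over its hinge until it lies level on the other side with its green face up. Do it gently, by pressing and pushing alone: do not pinch the flag, and lift nothing. Leave the other stand's flag on amber, and leave both vials and everything else where they are.

Things in the scene. Friction and masses are not known exactly. Their poses are not given: they have to be found in the camera images.
- stand_left: The left flag stand, fixed to the worktop: metal base plate 153 x 64 x 10 mm, reaching 106 mm to -x and 47 mm to +x of the origin, which is on the worktop under the hinge. x points from the vial socket (on the -x end) to the hinge and on, y along the axle, z up. Between the two upright cheeks nothing but the base plate lies below the flag.
- hinge_left (a point): Point on the hinge axle of the left flag, midway between its two grey cheeks, 80 mm above the worktop; axes those of the stand. The hub has 7 mm radius; the cheeks are 24 mm wide along x, 54 mm apart inside, and end 12 mm above the axle.
- well_left (a point): Floor of the round vial socket of the left stand, 10 mm above the worktop, 85 mm to -x of the hinge, in a black collar 33 mm across and 10 mm high.
- flag_left (a joint): Angle of the left flag, a see-saw of paddle and opposite tail. 0 = paddle level towards the vial socket (stand -x), amber up, tail level to +x; pi/2 = paddle upright, tail straight down; pi = paddle level to +x, green up. Stops at 0 and pi; starts at 0 to 0.2. Stiff hinge (0.03 N m, about 1 N at the tail) that stays where it is left.
- paddle_end_left (a point): Middle of the free end edge of the left flag's paddle, 64 mm from the axle; moves with the flag. The paddle is 50 mm wide and 10 mm thick (its mid-plane holds the axle); its amber (orange) face has two black bars, its green face a white dot.
- tail_end_left (a point): Middle of the free end edge of the left flag's black ribbed tail, 45 mm from the axle, straight opposite the paddle; moves with the flag. The tail is 26 mm wide and 10 mm thick. Pressed down it raises the paddle, and it can swing on down between the cheeks.
- stand_right: The right flag stand, fixed to the worktop: metal base plate 153 x 64 x 10 mm, reaching 106 mm to -x and 47 mm to +x of the origin, which is on the worktop under the hinge. x points from the vial socket (on the -x end) to the hinge and on, y along the axle, z up. Between the two upright cheeks nothing but the base plate lies below the flag.
- hinge_right (a point): Point on the hinge axle of the right flag, midway between its two grey cheeks, 80 mm above the worktop; axes those of the stand. The hub has 7 mm radius; the cheeks are 24 mm wide along x, 54 mm apart inside, and end 12 mm above the axle.
- well_right (a point): Floor of the round vial socket of the right stand, 10 mm above the worktop, 85 mm to -x of the hinge, in a black collar 33 mm across and 10 mm high.
- flag_right (a joint): Angle of the right flag, a see-saw of paddle and opposite tail. 0 = paddle level towards the vial socket (stand -x), amber up, tail level to +x; pi/2 = paddle upright, tail straight down; pi = paddle level to +x, green up. Stops at 0 and pi; starts at 0 to 0.2. Stiff hinge (0.03 N m, about 1 N at the tail) that stays where it is left.
- paddle_end_right (a point): Middle of the free end edge of the right flag's paddle, 64 mm from the axle; moves with the flag. The paddle is 50 mm wide and 10 mm thick (its mid-plane holds the axle); its amber (orange) face has two black bars, its green face a white dot.
- tail_end_right (a point): Middle of the free end edge of the right flag's black ribbed tail, 45 mm from the axle, straight opposite the paddle; moves with the flag. The tail is 26 mm wide and 10 mm thick. Pressed down it raises the paddle, and it can swing on down between the cheeks.
- vial_blue: Loose glass vial with a blue cap, 22 mm across, 45 mm high, standing in the socket of one of the two stands (which one changes); origin at the centre of its underside.
- vial_red: Loose glass vial with a red cap, 22 mm across, 45 mm high, standing in the socket of one of the two stands (which one changes); origin at the centre of its underside.
- tape_roll: Bystander: beige tape roll lying flat, 68 x 68 x 19 mm; origin at the centre of its underside.
- parts_tub: Bystander: blue open parts tub, 69 x 69 x 30 mm; origin at the centre of its underside.
- marker: Bystander: white and blue marker pen lying in front of and between the two stands, 12 x 130 x 15 mm; origin at the centre of its underside.
- fixture_block: Bystander: white fixture block, 25 x 40 x 21 mm; origin at the centre of its underside.
- brass_coupling: Bystander: small brass coupling, standing, 22 x 22 x 25 mm; origin at the centre of its underside.
- thumb_nut: Bystander: white thumb nut, 26 x 26 x 17 mm; origin at the centre of its underside.

How it is judged:
On the way:
1. the flag of the blue-capped vial's stand is raised to about upright (((horizontal distance between vial_blue and well_left below 0.03 m and value of joint flag_left above 1.2 rad) or (horizontal distance between vial_blue and well_right below 0.03 m and value of joint flag_right above 1.2 rad))).
At the end, for the whole second after the job is handed in: The flag beside the blue-capped vial lies level on the far side, green up (within 0.19 rad of its end stop) and at rest; the other flag is still amber up (below 0.4 rad); both vials stand upright in their own sockets, and the other things are within 20 mm of where they stood (((horizontal distance between vial_blue and well_left below 0.03 m and value of joint flag_left above 2.95 rad and value of joint flag_right below 0.4 rad) or (horizontal distance between vial_blue and well_right below 0.03 m and value of joint flag_right above 2.95 rad and value of joint flag_left below 0.4 rad)) and velocity of joint each of flag_left, flag_right below 0.1 rad/s and angle between each of vial_blue, vial_red's own z axis and vertical below 0.2 rad and distance of each of vial_blue, vial_red, tape_roll, parts_tub, marker, fixture_block, brass_coupling, thumb_nut from where it was at the start of the episode below 0.02 m); the robot touches nothing.
It fails at once if the wrong flag is raised ((horizontal distance between vial_blue and well_left below 0.03 m and value of joint flag_right above 0.6 rad) or (horizontal distance between vial_blue and well_right below 0.03 m and value of joint flag_left above 0.6 rad)).
It fails at once if a flag is pinched between the fingers (over 3 N on both of its faces, or on both side edges of its paddle) ((contact force between the fingers and flag_left_c3 above 3 N and contact force between the fingers and flag_left_c5 above 3 N) or (contact force between the fingers and flag_left_c4 above 3 N and contact force between the fingers and flag_left_c6 above 3 N) or (contact force between the fingers and flag_left_c7 above 3 N and contact force between the fingers and flag_left_c8 above 3 N) or (contact force between the fingers and flag_right_c3 above 3 N and contact force between the fingers and flag_right_c5 above 3 N) or (contact force between the fingers and flag_right_c4 above 3 N and contact force between the fingers and flag_right_c6 above 3 N) or (contact force between the fingers and flag_right_c7 above 3 N and contact force between the fingers and flag_right_c8 above 3 N)).
It fails at once if a stand or its flag is pressed or hit hard (more than 40 N) (contact force between the arm and stand_left above 40 N or contact force between the arm and stand_right above 40 N).
It fails at once if a vial or a bystander is lifted or shifted by more than 20 mm (distance of any of vial_blue, vial_red, tape_roll, parts_tub, marker, fixture_block, brass_coupling, thumb_nut from where it was at the start of the episode above 0.02 m).
It also fails if it takes over 51 s, if anything falls off the work surface, if the arm or the gripper's body presses on something with over 40 N, if the wrist force passes 120 N, or if a joint passes its speed limit or range.

### The arm

A 6-joint arm with a two-finger parallel gripper is mounted at the origin on a cart in front of the work surface, level with it; the furniture and walls round the work are solid. World frame = base frame: x ahead of the robot, y to its left, z up, the work surface at z = 0. Lengths are in m, angles in rad, forces in N, time in s.
With the tool pointing down it reaches from about 0.4 to 0.925 m from the base axis. Payload 12.5 kg.
Tool frame: the origin (TCP) lies midway between the tips of the shut fingers; the grasp point (between the pads) lies 19 mm behind it (r.grasp_offset is the distance from the TCP to the grasp point, in m); z points along the fingers, y is the direction in which the jaws open and shut (so a half turn about z gives the same grasp; the last joint's range is limited). The gripper opens to 95 mm and grips with 3 to 60 N. Pads are 20 mm wide; open, the fingers measure 119 mm over their backs; the gripper's body (75 mm by 180 mm) begins 59 mm behind the grasp point.
Start: joints at [-1.285, 0.491, 1.559, -0, 1.092, -0.106], TCP at [0.239, -0.578, 0.215] pointing down, gripper open.
Joint ranges: [-3.1, 3.1], [-0.84, 2.19], [0.05, 2.79], [-1.13, 4.28], [0.06, 2.93], [-2.69, 2.69]. Speed limits (rad/s): [2.22, 2.22, 2.79, 3.14, 3.14, 3.14].

### API

Orientations are given as a 3x3 rotation matrix whose columns are the frame's x, y, z axes.
In Python, from station import r, eyes gives the robot as it stands.
- The arm moves only by the shell command python3 -m inch 'ROWS' [FORCE]. ROWS is JSON, a list of rows, each a list of 3 entries, a list of its own where there are three numbers: the shift along the tool's x, y, z in cm, then the turn about the tool's z in degrees, then the finger opening in cm, from 0 to 9.51. In form: [[[x, y, z], spin, claw], ...]. A call has 1 to 20 rows; each row shifts and turns the pose as measured when the row begins, along the tool's axes as they then stand; what a row does not reach is not made up. A row lasts 1/12 s, in which the tool goes at most 41.7 mm and 7.16 degrees, less where a joint would pass 70% of its speed; a pose out of reach is approached as far as the arm can. A call with a gripper value outside its range is refused whole. The fingers move at their own pace and stop on an object; FORCE is the grip in N (left out, the last holds). Time passes only in rows, so rows that do not move let the fingers close. It gives the time, the measured TCP pose, the force and the opening at its end, in the units of the state.
- r.observe(): the state, without advancing time (a new reading comes with each control period).
- eyes.grab_frame(name): name is "scene" or "side" or "wrist"; returns (picture, depth): 420x560x3 uint8, red, green, blue; 420x560 float32, m along the optical axis (not along the pixel's ray), 0 where there is no reading.
- eyes.get_calibration(name): a dict with "fx", "fy", "cx", "cy" (pixels), "cam_to_world" (4x4, takes a point from camera to world coordinates); the wrist camera has in their place "tool_from_camera" (4x4, takes a point from camera to tool coordinates, whose origin is the TCP and whose axes are the flange's). Camera axes: x right, y up, looking along -z (the intrinsics and any distortion apply to the point x, -y, -z); pixel columns grow to the right and rows downward; lengths in m; the calibration is good to about 2 mm. A picture is of the moment at which its call begins: read the wrist's pose just before it. get_calibration takes no time and is no camera call.
- r.hand_in(): hands the job in, once; it reports no verdict.
Trained networks look in the newest picture that a camera, given by its name, has taken for a name from the list of things; names that differ only in an ending like _2 or _b are one class to them, and where a whole thing is asked for, a point or a joint stands for the part that bears it (a point fixed in the world has none). Each returns a list of dicts, best first, with "score" (0 to 1); they miss things now and then, are a little off and sometimes report something else, mostly with a low value. They report only what shows in the picture. A call takes as long as a camera call.
- eyes.spot_in(camera, thing): "at" ([x, y, z] in m, in the coordinates of the camera as it stood for that picture, good to about 4 mm: the middle of the surface that is visible of it).
- eyes.silhouettes(camera, thing): "region" (420x560 bool, what is visible of it).
The state is a dict: "t": time; "joints": joint angles; "joint_velocities": joint speeds; "tau": joint torques, N m; "tcp_pos": TCP position; "eef_rot": TCP orientation; "force": force on the tool from outside, world axes, zero at the start; "torque": the same for the moment, N m; "finger_gap": finger opening in m.
Only numpy, scipy, OpenCV 4.12 (cv2) and the standard library are available. Lean on these libraries where they do the work, as an engineer would, in place of code of your own. Each camera call takes 0.05 s, during which the arm holds its last target. There are 200 camera calls.

## Working session

There is one attempt and no reset: what is moved stays moved. The work goes in short steps, Python scripts to look and compute and a shell command to move; the robot and the scene stay as the last step left them, time stands still between calls to the robot, and variables do not carry over. Pictures are saved under pics/ and viewed, about 8 in all and at most 12, crops included, and the job is handed in when it is done.

```bash
mkdir -p pics; cat > h.py <<'E'
import numpy as np, cv2
from station import r, eyes
def cloud(n):
    s=r.observe(); im,d=eyes.grab_frame(n); c=eyes.get_calibration(n)
    v,u=np.mgrid[:420,:560]; 
    P=np.stack([(u-c['cx'])/c['fx']*d,-(v-c['cy'])/c['fy']*d,-d],-1)
    if 'cam_to_world' in c: T=c['cam_to_world']
    else:
        W=np.eye(4);W[:3,:3]=s['eef_rot'];W[:3,3]=s['tcp_pos'];T=W@np.array(c['tool_from_camera'])
    T=np.array(T); return im,d,P@T[:3,:3].T+T[:3,3],T
def save(im,f): cv2.imwrite('pics/'+f,im[:,:,::-1])
E
cat > a.py <<'E'
from h import *
for n in ['scene','side']:
    im,d,W,T=cloud(n); save(im,n+'0.png')
    for t in ['vial_blue','vial_red','stand_left','flag_left','marker','tape_roll','parts_tub','fixture_block','brass_coupling','thumb_nut']:
        for o in eyes.spot_in(n,t)[:2]:
            print(n,t,round(o['score'],2),(T[:3,:3]@np.array(o['at'])+T[:3,3]).round(3))
s=r.observe();print(s['t'],s['eef_rot'].round(2) if hasattr(s['eef_rot'],'round') else s['eef_rot'])
E
python3 a.py
```

```text
scene vial_blue 0.71 [0.411 0.134 0.042]
scene vial_blue 0.71 [ 0.451 -0.129  0.012]
scene vial_red 0.5 [ 0.412 -0.176  0.045]
scene stand_left 0.65 [0.441 0.074 0.082]
scene stand_left 0.57 [0.428 0.063 0.021]
scene flag_left 0.84 [0.441 0.075 0.084]
scene flag_left 0.57 [ 0.446 -0.127  0.016]
scene marker 0.62 [ 0.394 -0.036  0.011]
scene tape_roll 0.67 [ 0.469 -0.284  0.02 ]
scene tape_roll 0.54 [ 0.454 -0.135  0.089]
scene parts_tub 0.61 [0.427 0.06  0.023]
scene fixture_block 0.68 [0.625 0.083 0.017]
scene fixture_block 0.57 [ 0.47  -0.283  0.021]
scene brass_coupling 0.56 [ 0.611 -0.136  0.013]
scene thumb_nut 0.44 [ 0.673 -0.034  0.018]
side vial_red 0.45 [ 0.42  -0.179  0.044]
side stand_left 0.61 [0.445 0.055 0.073]
side flag_left 0.77 [0.444 0.073 0.089]
side marker 0.7 [ 0.397 -0.038  0.009]
side marker 0.39 [0.442 0.071 0.088]
side tape_roll 0.7 [ 0.48  -0.265  0.019]
side parts_tub 0.87 [0.472 0.286 0.01 ]
side parts_tub 0.55 [ 0.424 -0.181  0.044]
side fixture_block 0.49 [0.638 0.081 0.016]
side brass_coupling 0.42 [ 0.615 -0.137  0.014]
side thumb_nut 0.63 [ 0.676 -0.029  0.02 ]
1.1 [[ 0.92  0.38  0.  ]
 [ 0.38 -0.92 -0.  ]
 [-0.    0.   -1.  ]]
```

View pics/scene0.png

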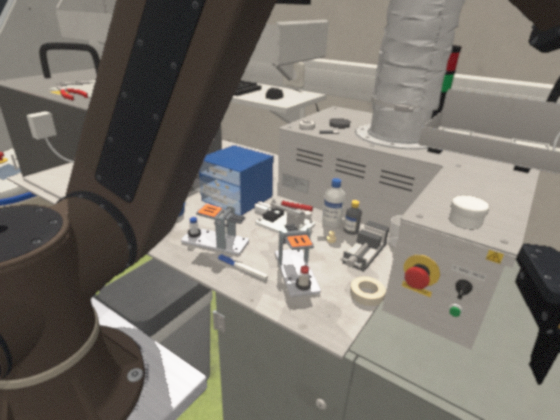

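View pics/side0.png

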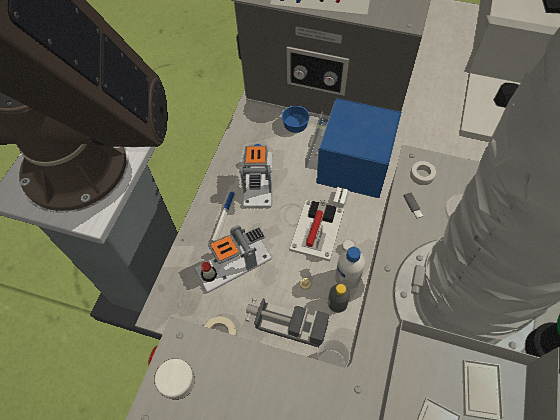

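The scene view shows the blue cap at the left stand (193,228) and the red cap at the right stand (303,275). In the side view, the left flag has its paddle at (256,155) and its tail at (256,183). Next I'll fit the left stand from the depth data.

```bash
cat > b.py <<'E'
from h import *
im,d,W,T=cloud('side')
hsv=cv2.cvtColor(im,cv2.COLOR_RGB2HSV)
box=(W[...,0]>.34)&(W[...,0]<.56)&(W[...,1]>-.08)&(W[...,1]<.2)&(d>0)
o=box&(hsv[...,0]<20)&(hsv[...,1]>120)&(W[...,2]>.06)
P=W[o]; print('orange',len(P),P.mean(0).round(4),P.min(0).round(3),P.max(0).round(3))
n=np.linalg.svd(P-P.mean(0))[2][2]; print('normal',n.round(3))
print('rect',cv2.minAreaRect((P[:,:2]*1000).astype(np.float32)))
for lo,hi,nm in [(.003,.02,'base'),(.06,.11,'top')]:
    m=box&(W[...,2]>lo)&(W[...,2]<hi); Q=W[m]; print(nm,len(Q),cv2.minAreaRect((Q[:,:2]*1000).astype(np.float32)))
# top-down map, 1px=0.5mm : rows -x, cols -y
H=np.zeros((440,560,3),np.uint8); Z=np.full((440,560),-1.)
for p,c in zip(W[box],im[box]):
    i=int((.56-p[0])/.0005);j=int((.2-p[1])/.0005)
    if 0<=i<440 and 0<=j<560:
        s=(slice(max(i-1,0),i+2),slice(max(j-1,0),j+2)); k=Z[s]<p[2]; H[s][k]=c; Z[s][k]=p[2]
save(H,'top.png')
c=cv2.resize(im[120:230,210:310],None,fx=5,fy=5,interpolation=cv2.INTER_CUBIC); save(c,'sidecrop.png')
t=box&(W[...,2]>.05)&(W[...,1]<.035); Q=W[t]; 
for y in np.arange(-.03,.12,.01):
    q=W[box&(W[...,2]>.05)&(abs(W[...,1]-y)<.005)]
    if len(q): print(round(y,3),len(q),q[:,0].min().round(3),q[:,0].max().round(3),np.median(q[:,2]).round(3),q[:,2].max().round(3))
E
python3 b.py
```

```text
orange 272 [0.435  0.0946 0.0869] [0.411 0.07  0.083] [0.46  0.123 0.093]
normal [ 0.025 -0.062  0.998]
rect ((434.30126953125, 95.44694519042969), (41.94084167480469, 46.52235412597656), 14.85758113861084)
base 1137 ((446.728515625, 58.9713134765625), (210.72950744628906, 281.1737060546875), 1.8229875564575195)
top 1054 ((470.64617919921875, 72.57046508789062), (281.34228515625, 146.23123168945312), 74.57881927490234)
0.01 6 0.448 0.454 0.077 0.082
0.02 54 0.444 0.471 0.081 0.086
0.03 54 0.427 0.468 0.081 0.086
0.04 94 0.414 0.465 0.081 0.091
0.05 122 0.413 0.48 0.083 0.094
0.06 116 0.415 0.479 0.084 0.093
0.07 96 0.416 0.477 0.083 0.093
0.08 103 0.412 0.473 0.085 0.09
0.09 99 0.411 0.462 0.086 0.091
0.1 83 0.408 0.46 0.087 0.092
0.11 75 0.405 0.456 0.088 0.093
```

View pics/top.png

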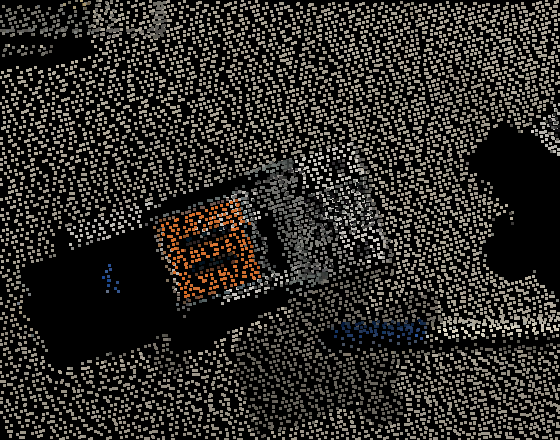

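The top map puts the left stand's cheeks at about (283,168) and (315,275), the paddle at upper left and the tail at right. So the hinge is near (0.448, 0.052) and stand x points along about -75° yaw. Before moving I'll check for tall obstacles around the gripper body.

```bash
python3 - <<'E'
from h import *
for n in ['side','scene']:
    im,d,W,T=cloud(n)
    for x in np.arange(.30,.70,.04):
        print(n,round(x,2),[ (lambda q: round(float(np.percentile(q,98)),2) if len(q)>3 else None)(W[...,2][(d>0)&(abs(W[...,0]-x)<.02)&(abs(W[...,1]-y)<.02)]) for y in np.arange(.24,-.3,-.04)])
E
```

```text
side 0.3 [0.0, 0.0, 0.0, 0.0, 0.0, 0.0, 0.0, 0.53, 0.57, 0.6, 0.63, 0.65, 0.62, 0.0]
side 0.34 [0.0, 0.0, 0.0, 0.0, 0.0, 0.0, 0.0, 0.0, 0.0, 0.0, 0.0, 0.65, 0.63, 0.0]
side 0.38 [0.0, 0.0, 0.0, 0.0, 0.0, 0.01, 0.01, 0.01, 0.01, 0.0, 0.01, 0.0, 0.0, 0.0]
side 0.42 [0.0, 0.0, 0.06, 0.09, 0.09, 0.09, 0.01, 0.01, 0.01, 0.09, 0.09, 0.05, 0.0, 0.0]
side 0.46 [0.03, 0.0, 0.01, 0.09, 0.09, 0.09, 0.08, 0.0, 0.09, 0.09, 0.09, 0.01, 0.02, 0.02]
side 0.5 [0.03, 0.0, 0.0, 0.0, 0.0, 0.01, 0.0, 0.0, 0.08, 0.09, 0.07, 0.0, 0.02, 0.02]
side 0.54 [0.08, 0.08, 0.08, 0.08, 0.0, 0.0, 0.0, 0.0, 0.01, 0.01, 0.0, 0.03, 0.04, 0.0]
side 0.58 [0.13, 0.13, 0.13, 0.13, 0.0, 0.06, 0.07, 0.07, 0.02, 0.0, 0.0, 0.02, 0.03, 0.0]
side 0.62 [0.13, 0.13, 0.13, 0.13, 0.02, 0.07, 0.07, 0.08, 0.08, 0.02, 0.02, 0.05, 0.05, 0.0]
side 0.66 [0.13, 0.13, 0.13, 0.13, 0.02, 0.01, 0.02, 0.02, 0.1, 0.09, 0.07, 0.05, 0.05, 0.06]
scene 0.3 [None, 0.0, 0.0, 0.0, 0.0, 0.0, 0.0, 0.0, 0.38, 0.46, 0.51, 0.0, 0.0, 0.0]
scene 0.34 [None, 0.0, 0.0, 0.0, 0.0, 0.0, 0.0, 0.0, 0.0, 0.0, 0.0, 0.0, 0.0, 0.0]
scene 0.38 [None, 0.0, 0.01, 0.01, 0.0, 0.01, 0.01, 0.01, 0.01, 0.0, 0.01, 0.0, 0.0, 0.0]
scene 0.42 [0.0, 0.0, 0.06, 0.09, 0.09, 0.09, 0.01, 0.0, 0.0, 0.09, 0.09, 0.05, 0.0, 0.0]
scene 0.46 [0.01, 0.0, 0.01, 0.09, 0.09, 0.09, 0.08, 0.0, 0.09, 0.09, 0.09, 0.01, 0.02, 0.02]
scene 0.5 [0.03, 0.0, 0.0, 0.0, 0.0, 0.01, 0.0, 0.0, 0.08, 0.09, 0.03, 0.0, 0.03, 0.02]
scene 0.54 [0.08, 0.09, 0.09, 0.08, 0.0, 0.01, 0.01, 0.0, 0.01, 0.0, 0.0, 0.04, 0.04, 0.0]
scene 0.58 [0.13, 0.13, 0.13, 0.13, 0.0, 0.06, 0.07, 0.07, 0.08, 0.0, 0.0, 0.02, 0.03, 0.0]
scene 0.62 [0.13, 0.13, 0.13, 0.13, 0.02, 0.07, 0.07, 0.08, 0.08, 0.03, 0.02, 0.05, 0.05, 0.0]
scene 0.66 [0.13, 0.13, 0.13, 0.13, 0.02, 0.01, None, 0.02, 0.09, 0.09, 0.08, 0.05, 0.05, 0.06]
```

```bash
python3 - <<'E'
from h import *
im,d,W,T=cloud('side')
for x in np.arange(.14,.70,.06):
    print(round(x,2),[ (lambda q: round(float(np.percentile(q,98)),2) if len(q)>3 else None)(W[...,2][(d>0)&(abs(W[...,0]-x)<.03)&(abs(W[...,1]-y)<.03)]) for y in np.arange(-.18,-.8,-.06)])
im,d,W,T=cloud('scene')
for x in np.arange(.14,.70,.06):
    print(round(x,2),[ (lambda q: round(float(np.percentile(q,98)),2) if len(q)>3 else None)(W[...,2][(d>0)&(abs(W[...,0]-x)<.03)&(abs(W[...,1]-y)<.03)]) for y in np.arange(-.18,-.8,-.06)])
E
```

```text
0.14 [0.0, None, None, None, None, None, None, None, None, None, None]
0.2 [0.51, None, None, None, None, None, None, None, None, None, None]
0.26 [0.58, None, None, None, None, None, None, None, None, None, None]
0.32 [0.65, 0.64, 0.0, None, None, None, None, None, None, None, None]
0.38 [0.02, 0.0, 0.0, None, None, None, None, None, None, None, None]
0.44 [0.09, 0.02, 0.21, 0.21, 0.21, 0.21, None, None, None, None, None]
0.5 [0.01, 0.03, 0.21, 0.21, 0.25, 0.21, None, None, None, None, None]
0.56 [0.03, 0.04, 0.21, 0.21, 0.21, 0.21, None, None, None, None, None]
0.62 [0.05, 0.05, 0.21, 0.21, 0.21, None, None, None, None, None, None]
0.68 [0.08, 0.06, 0.21, 0.21, 0.21, None, None, None, None, None, None]
0.14 [0.0, None, None, None, 0.52, 0.52, None, None, None, None, None]
0.2 [0.51, None, None, None, 0.52, 0.51, 0.34, None, None, None, None]
0.26 [0.52, None, None, None, 0.51, 0.34, None, None, None, None, None]
0.32 [0.51, 0.0, 0.0, None, None, None, None, None, None, None, None]
0.38 [0.03, 0.0, 0.0, -0.05, -0.05, -0.05, -0.05, -0.05, None, None, None]
0.44 [0.09, 0.02, 0.21, 0.21, 0.21, 0.21, -0.05, -0.05, -0.05, None, None]
0.5 [0.03, 0.03, 0.21, 0.21, 0.25, 0.21, -0.05, -0.05, -0.05, None, None]
0.56 [0.03, 0.04, 0.21, 0.21, 0.21, 0.21, -0.05, -0.05, None, None, None]
0.62 [0.05, 0.05, 0.21, 0.21, 0.21, 0.21, -0.05, -0.05, None, None, None]
0.68 [0.08, 0.06, 0.21, 0.21, 0.21, 0.21, -0.05, -0.05, None, None, None]
```

```bash
python3 -m inch '[[[0,0,-3],0,0],[[0,0,-3],0,0],[[0,0,-3],0,0],[[2.5,-2.75,0],0,0],[[2.5,-2.75,0],0,0],[[2.5,-2.75,0],0,0],[[2.5,-2.75,0],0,0],[[2.5,-2.75,0],0,0],[[2.5,-2.75,0],0,0],[[2.5,-2.75,0],0,0],[[2.5,-2.75,0],0,0],[[2.5,-2.75,0],0,0],[[2.5,-2.75,0],0,0],[[2.5,-2.75,0],0,0],[[2.5,-2.75,0],0,0],[[2.5,-2.75,0],0,0],[[2.5,-2.75,0],0,0],[[2.5,-2.75,0],0,0],[[2.5,-2.75,0],0,0]]'; python3 -m inch '[[[0,0,0],-7,0],[[0,0,0],-7,0],[[0,0,0],-7,0],[[0,0,0],-7,0],[[0,0,0],-7,0],[[0,0,0],-7,0],[[0,0,0],-7,0],[[0,0,0],-7,0],[[0,0,0],-7,0],[[0,0,0],-7,0],[[0,0,0],-7,0],[[0,0,0],-6,0],[[0,0,0],0,0]]'
cat > st.py <<'E'
from h import *
s=r.observe(); p=np.array(s['tcp_pos']); R=np.array(s['eef_rot']); h=np.array([.448,.052,.08])
a=np.deg2rad(-75); X=np.array([np.cos(a),np.sin(a),0]); Y=np.array([-X[1],X[0],0])
q=p-h
print('t',round(s['t'],2),'stand mm: x %.1f y %.1f'%(q@X*1e3,q@Y*1e3),'z %.1f'%(p[2]*1e3),'toolx yaw',np.rad2deg(np.arctan2(R[1,0],R[0,0])).round(1),'F',np.round(s['force'],1),'tilt',R[2].round(3))
E
python3 st.py
```

```text
t: 2.93
tcp_pos: [0.445, 0.0012, 0.3098]
eef_rot: [[0.928, 0.372, 0.007], [0.372, -0.928, -0.003], [0.005, 0.006, -1.0]]
force: [1.0, -1.6, 0.3]
finger_gap: 0.0007
t: 4.02
tcp_pos: [0.4461, 0.0106, 0.311]
eef_rot: [[-0.293, 0.956, 0.01], [0.956, 0.293, -0.002], [-0.005, 0.009, -1.0]]
force: [-0.1, 0.2, 0.3]
finger_gap: 0.0004
t 4.02 stand mm: x 39.5 y -12.6 z 311.0 toolx yaw 107.0 F [-0.1  0.2  0.3] tilt [-0.005  0.009 -1.   ]
```

```bash
cat > w.py <<'E'
import sys
from h import *
im,d,W,T=cloud('wrist'); save(im,sys.argv[1])
h=np.array([.448,.052,0]);a=np.deg2rad(-75); X=np.array([np.cos(a),np.sin(a),0]); Y=np.array([-X[1],X[0],0])
S=np.stack([(W-h)@X,(W-h)@Y,W[...,2]],-1)*1e3
m=(d>0)&(abs(S[...,0])<130)&(abs(S[...,1])<45)
hsv=cv2.cvtColor(im,cv2.COLOR_RGB2HSV)
o=m&(hsv[...,0]<20)&(hsv[...,1]>120)&(S[...,2]>60)
if o.sum()>50: print('orange',S[o].min(0).round(),S[o].max(0).round(),cv2.minAreaRect(S[o][:,:2].astype(np.float32)))
for x in range(-110,80,10):
    q=S[m&(abs(S[...,0]-x)<5)&(S[...,2]>50)]
    if len(q)>5: print(x,len(q),'y',np.percentile(q[:,1],[2,98]).round(1),'z',np.percentile(q[:,2],[5,50,95]).round(1))
c=S[m&(abs(abs(S[...,1])-31)<14)&(S[...,2]>87)&(S[...,0]>-40)&(S[...,0]<40)]
c2=c
print('cheeks',[(cc.mean(0).round(1),len(cc)) for cc in (c[c[:,1]>0],c[c[:,1]<0]) if len(cc)])
b=S[m&(S[...,2]>5)&(S[...,2]<14)]
print('base x max',np.percentile(b[:,0],[1,99]).round(1),'y',np.percentile(b[:,1],[1,99]).round(1))
E
python3 w.py w1.png
```

```text
orange [-66. -45.  82.] [ 49.  19. 417.] ((-11.746841430664062, -9.64007568359375), (52.157814025878906, 118.83558654785156), 75.09074401855469)
-100 53 y [-10.2   4.9] z [52.5 54.  55.3]
-90 114 y [-11.4   5.2] z [52.8 54.  55.5]
-80 18 y [-8.1  2.5] z [51.7 53.8 55. ]
-70 201 y [-24.1  21.1] z [84.7 86.8 89.3]
-60 358 y [-25.2  21.5] z [85.8 88.2 89.7]
-50 356 y [-25.9  22.1] z [85.  87.4 88.9]
-40 357 y [-25.8  23.1] z [83.4 86.7 88.1]
-30 329 y [-25.5  22.4] z [82.8 85.8 87.5]
-20 287 y [-30.3  29.2] z [71.8 83.  85.9]
-10 431 y [-33.8  32.8] z [80.6 85.4 90.4]
0 5257 y [-35.6  10.3] z [ 85.9 403.7 411.4]
10 30338 y [-42.   43.1] z [403.1 424.1 432.6]
20 7011 y [-44.1  35.1] z [410.7 414.4 431.6]
30 1268 y [-21.1   8.3] z [ 81.4 337.3 362.7]
40 64 y [-14.7  12.4] z [ 77.4  81.3 382.5]
50 47 y [-14.6 -11.4] z [364.8 365.5 382.2]
cheeks [(array([ 11.7,  30.9, 418.7]), 9688), (array([ 12.4, -29.7, 414.8]), 15096)]
base x max [-112.5  129. ] y [-34.5  30.6]
```

View pics/w1.png

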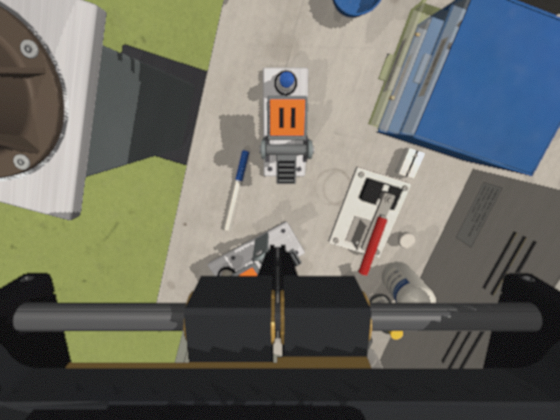

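The wrist view shows the left stand upright at (287,125), with the blue vial at (286,82), the paddle above the cheeks and the tail at (286,172). The hinge needs a correction of about -4 mm in x and -1.5 mm in y.

```bash
sed -i 's/h=np.array(\[.448,.052,.08\])/h=np.array([.4455,.0555,.08])/; s/deg2rad(-75)/deg2rad(-74)/' st.py; python3 -m inch '[[[0.75,1.1,0],0,0],[[0,0,0],0,0],[[0,0,3.5],0,0],[[0,0,3.5],0,0],[[0,0,3.5],0,0],[[0,0,3.5],0,0],[[0,0,3.5],0,0],[[0,0,2],0,0],[[0,0,0],0,0]]' >/dev/null; python3 st.py
```

```text
t 4.82 stand mm: x 38.2 y 2.1 z 112.1 toolx yaw 105.0 F [-0.3 -0.1  0.2] tilt [-0.009  0.018 -1.   ]
```

```bash
python3 -m inch '[[[0.3,-0.2,1],0,0],[[0,0,1],0,0],[[0,0,0.8],0,0],[[0,0,0.7],0,0],[[0,0,0],0,0]]' >/dev/null; python3 st.py;  python3 -m inch '[[[0,0,0.7],0,0],[[0,0,0.7],0,0],[[0,0,0.7],0,0],[[0,0,0],0,0]]' >/dev/null; python3 st.py
```

```text
t 5.23 stand mm: x 36.5 y 1.5 z 78.5 toolx yaw 104.4 F [0.5 0.3 0.1] tilt [-0.009  0.02  -1.   ]
t 5.57 stand mm: x 37.4 y 3.2 z 57.7 toolx yaw 104.3 F [-0.3 -0.3 -0.1] tilt [-0.011  0.024 -1.   ]
```

```bash
python3 -m inch '[[[0.2,-0.3,0.6],0,0],[[0.2,0,0.4],0,0],[[0,0,0],0,0]]' >/dev/null; python3 st.py; python3 - <<'E'
from h import *
im,d,W,T=cloud('side'); save(cv2.resize(im[100:240,180:360],None,fx=4,fy=4,interpolation=cv2.INTER_CUBIC),'s2.png')
E
```

```text
t 5.82 stand mm: x 33.3 y 0.6 z 46.5 toolx yaw 104.3 F [ 0.6 -0.7  0.4] tilt [-0.011  0.024 -1.   ]
```

View pics/s2.png

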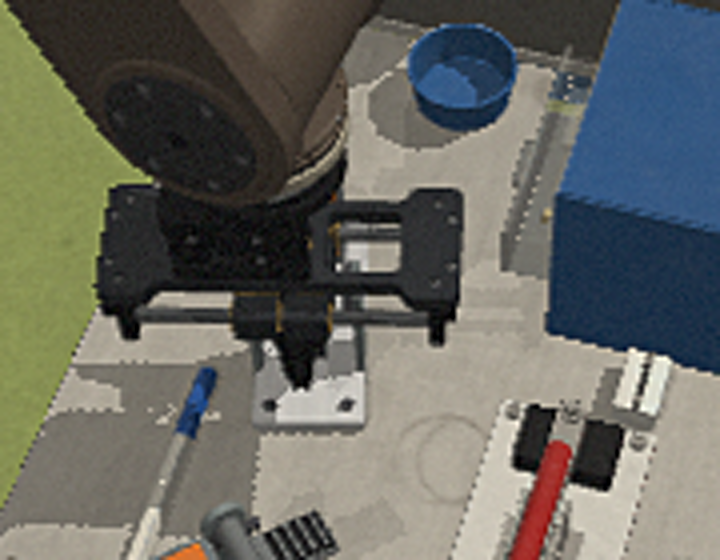

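The gripper hides the flag at (300,350). I'll rise straight up and look again with the wrist camera.

```bash
python3 -m inch '[[[-0.2,0,-2],0,0],[[0,0,-3.5],0,0],[[0,0,-3.5],0,0],[[0,0,-3.5],0,0],[[0,0,-3.5],0,0],[[0,0,-3],0,0],[[0,0,0],0,0]]' >/dev/null; python3 st.py; python3 - <<'E'
from h import *
for n in ['wrist','side','scene']:
    im,d,W,T=cloud(n); save(im,n+'3.png')
    h=np.array([.4455,.0555,.08]);a=np.deg2rad(-74); X=np.array([np.cos(a),np.sin(a),0]); Y=np.array([-X[1],X[0],0])
    S=np.stack([(W-h)@X,(W-h)@Y,W[...,2]],-1)*1e3
    m=(d>0)&(abs(S[...,0])<75)&(abs(S[...,1])<20)&(S[...,2]>97)&(S[...,2]<160); q=S[m]
    if len(q)>10: print(n,len(q),np.percentile(q,[2,50,98],0).round(1).tolist())
E
```

```text
t 6.45 stand mm: x 32.1 y -5.7 z 244.2 toolx yaw 104.4 F [-0.4  0.1  0.3] tilt [-0.008  0.017 -1.   ]
wrist 1183 [[-35.3, -19.2, 99.5], [-24.1, -0.2, 128.3], [-8.3, 19.3, 136.4]]
side 394 [[-34.4, -19.1, 98.2], [-18.8, 0.2, 120.4], [-7.3, 18.8, 136.9]]
scene 230 [[-33.3, -19.4, 98.8], [-19.3, -1.7, 119.7], [-7.9, 18.9, 137.1]]
```

```bash
python3 -m inch '[[[2.5,0.6,0],0,0],[[2.5,0,0],0,0],[[2.5,0,0],0,0],[[2.1,0,0],0,0],[[0,0,0],0,0]]' >/dev/null; python3 st.py; python3 -m inch '[[[0,0,3],0,0],[[0,0,3],0,0],[[0,0,3],0,0],[[0,0,2.5],0,0],[[0,0,0],0,0]]' >/dev/null; python3 st.py
```

```text
t 7.02 stand mm: x -67.3 y -1.3 z 229.9 toolx yaw 104.1 F [ 0.1 -0.6 -0.4] tilt [-0.003 -0.005 -1.   ]
t 7.43 stand mm: x -67.8 y -4.6 z 105.6 toolx yaw 104.3 F [ 0.3 -0.1 -0.5] tilt [-0.003 -0.012 -1.   ]
```

```bash
python3 -m inch '[[[-1,0.4,-0.5],0,0],[[-1,0,0],0,0],[[-1,0,0],0,0],[[-1,0,0],0,0],[[-1,0,0],0,0],[[0,0,0],0,0]]' >/dev/null; python3 st.py
```

```text
t 7.93 stand mm: x -11.0 y -1.5 z 113.2 toolx yaw 104.3 F [-0.1  0.6  0.5] tilt [-0.003 -0.013 -1.   ]
```

```bash
python3 -m inch '[[[-1,0,0],0,0],[[-1,0,0.2],0,0],[[-1,0,0.4],0,0],[[-0.8,0,0.5],0,0],[[-0.5,0,0.5],0,0],[[0,0,0],0,0]]' >/dev/null; python3 st.py
```

```text
t 8.43 stand mm: x 37.2 y -2.8 z 97.9 toolx yaw 104.1 F [-0.6 -0.1  0.2] tilt [-0.004 -0.008 -1.   ]
```

```bash
python3 -m inch '[[[0,0.2,0.4],0,0],[[0,0,0.3],0,0],[[0,0,0],0,0]]' >/dev/null; python3 st.py; python3 -m inch '[[[0,0,0.2],0,0],[[0,0,0],0,0]]' >/dev/null; python3 st.py
```

```text
t 8.68 stand mm: x 37.4 y -0.9 z 89.5 toolx yaw 104.1 F [ 0.3 -1.   0.8] tilt [-0.004 -0.01  -1.   ]
t 8.85 stand mm: x 36.9 y -0.9 z 87.1 toolx yaw 104.2 F [-1.2 -0.3 -0.1] tilt [-0.004 -0.01  -1.   ]
```

```bash
python3 -m inch '[[[0,0,0.2],0,0],[[0,0,0],0,0]]' >/dev/null; python3 st.py; python3 -m inch '[[[0,0,-2],0,0],[[0,0,-3.5],0,0],[[0,0,-3.5],0,0],[[0,0,-3.5],0,0],[[0,0,-3.5],0,0],[[0,0,0],0,0]]' >/dev/null; python3 st.py
python3 - <<'E'
from h import *
for n in ['wrist','side','scene']:
    im,d,W,T=cloud(n); save(im,n+'4.png')
    h=np.array([.4455,.0555,.08]);a=np.deg2rad(-74); X=np.array([np.cos(a),np.sin(a),0]); Y=np.array([-X[1],X[0],0])
    S=np.stack([(W-h)@X,(W-h)@Y,W[...,2]],-1)*1e3
    m=(d>0)&(S[...,0]>15)&(S[...,0]<62)&(abs(S[...,1])<20)&(S[...,2]>60)&(S[...,2]<160); q=S[m]
    if len(q)>10: print(n,len(q),'slope',np.polyfit(q[:,0],q[:,2],1).round(3))
    for t in ['vial_blue','vial_red','marker']:
        for o in eyes.spot_in(n,t)[:1]: print(n,t,round(o['score'],2),(T[:3,:3]@np.array(o['at'])+T[:3,3]).round(3))
E
```

```text
t 9.02 stand mm: x 36.6 y -0.7 z 85.3 toolx yaw 104.2 F [-0.7 -1.1  1.4] tilt [-0.004 -0.009 -1.   ]
t 9.52 stand mm: x 34.7 y -0.1 z 250.8 toolx yaw 104.3 F [-0.4  0.3  0.3] tilt [-0.002 -0.015 -1.   ]
wrist 1403 slope [-1.5000e-02  8.4688e+01]
wrist vial_blue 0.93 [0.421 0.139 0.051]
wrist marker 0.92 [ 0.391 -0.032  0.008]
side 355 slope [-3.5000e-02  8.5326e+01]
side vial_blue 0.72 [ 0.458 -0.13   0.084]
side vial_red 0.73 [ 0.421 -0.18   0.043]
side marker 0.73 [ 0.396 -0.037  0.008]
scene 213 slope [-3.6000e-02  8.6357e+01]
scene vial_red 0.54 [ 0.408 -0.178  0.041]
scene marker 0.53 [ 0.393 -0.033  0.011]
```

View pics/wrist4.png

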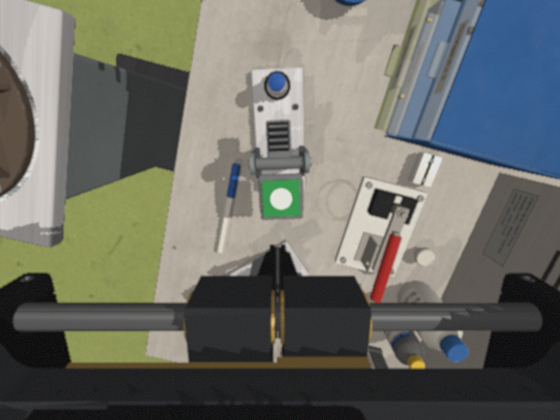

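View pics/side4.png

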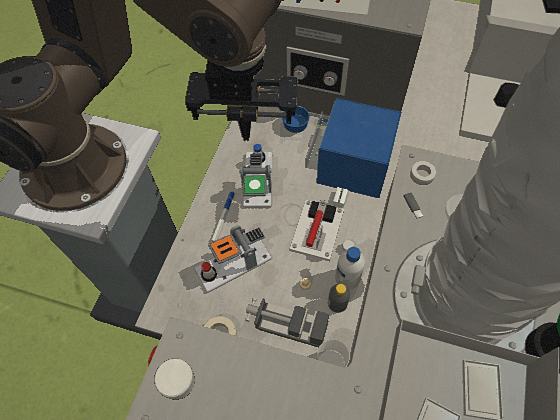

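The left flag now lies level with its green face and white dot up (wrist view (281,198), side view (256,184)). The blue vial is still in its socket, the right flag is still amber, and the gripper is clear of everything.

```bash
python3 -c "
from station import r
print(r.hand_in())"
```

```text
the job is handed in; nothing more can be done
None
```

The flag on the left stand, which holds the blue-capped vial, is flipped over and lies level with its green face up. The job was handed in at about 10 s of the 51 s limit. With the fingers shut, I pressed the tail down to about 60°, pushed the paddle past upright from the vial side, then pressed it gently onto its stop. I gripped and lifted nothing.

**Last checks:**
- **Flag:** the depth fits from all three cameras put the paddle within about 0.04 rad of level. The pictures show the green face with its white dot up.
- **Vials and other flag:** both vials stand in their sockets, and the right flag is still amber up.
- **Forces and gripper:** the force readings I took, at the end of each move, stayed under 2 N. The gripper ended clear of everything, about 17 cm above the flag.
- **Bystanders:** the marker measured within 4 mm of its start per camera. I checked the other five only by eye in the last pictures, where they looked unmoved.

**Disagreement:** in the last side picture the network placed "vial_blue" at the right stand's flag, about 84 mm up. The picture and the wrist camera both show the blue vial in the left socket, so I took that as a false detection.

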